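# Bolt the bread chest shut

## Robot

A 6-joint arm with a two-finger parallel gripper is mounted at the origin on the work surface. World frame = base frame: x ahead of the robot, y to its left, z up, the work surface at z = 0. Lengths are in mm, angles in rad, forces in N, time in s.
With the tool pointing down it reaches from about 275 to 1000 mm from the base axis. Payload 8.4 kg.
Tool frame: the origin (TCP) lies at the very end of the fingers, on their centre line; the grasp point (between the pads) lies 19 mm behind it; z points along the fingers, y is the direction in which the jaws open and shut (so a half turn about z gives the same grasp; the last joint's range is limited). The gripper opens to 85 mm and grips with 20 to 120 N. Pads are 22 mm wide; open, the fingers measure 114 mm over their backs; the gripper's body (76 mm by 85 mm) begins 54 mm behind the grasp point. The pads swing forward as they close: fully open they stand 13 mm farther back than shut.
Start: joints at [1.168, 0.353, 1.633, -0, 1.155, -0.002], TCP at [243.846, 575.471, 231.281] pointing down, gripper open.
Joint ranges: [-2.63, 2.63], [-0.92, 2.1], [0.06, 2.66], [-1.3, 4.44], [0, 2.69], [-3.02, 3.02]. Speed limits (rad/s): [2.22, 2.22, 2.79, 3.14, 3.14, 3.14].

## Interface

Orientations are given as [roll, pitch, yaw] about the fixed x, y, z axes, in that order (R = Rz(yaw) Ry(pitch) Rx(roll)).
In Python, from rig import r gives the robot as it stands.
- The arm moves only by the tool move_arm, never from a script. Its argument "increments" is a list of rows, each an object of numbers: "tx", "ty", "tz": the shift along the tool's x, y, z in cm; "rx", "ry", "rz": the turn, a rotation vector about the tool's x, y, z in degrees; "gripper": the gripper's target within -1 to 1 (fully open at 1, half-way at 0, shut at -1). A call has 1 to 12 rows; each row shifts and turns the commanded pose from where the row before left it, along the tool's axes as they then stand; what a row does not reach is not made up. A row lasts 1/10 s, in which the tool goes at most 50 mm and 8.59 degrees, less where a joint would pass 70% of its speed; a pose out of reach is approached as far as the arm can. A call is refused whole if a number of a shift passes 5 or a number of a turn 8.59, either way. A call with a gripper value outside its range is refused whole. The fingers move at their own pace and stop on an object; "squeeze" is the grip in N (left out, the last holds). Time passes only in rows, so rows that do not move let the fingers close. It gives the time, the measured TCP pose, the force and the opening at its end, in the units of the state.
- r.sense(): the state, without advancing time (a new reading comes with each control period).
- r.grab_frame(name): name is "scene" or "side" or "wrist"; returns (picture, depth): 420x560x3 uint8, red, green, blue; 420x560 float32, mm along the optical axis (not along the pixel's ray), 0 where there is no reading.
- r.camera_model(name): a dict with "fx", "fy", "cx", "cy" (pixels), "R" (3x3) and "t" (3): a world point X has camera coordinates R X + t; the wrist camera has in their place "hand_eye" (4x4, takes a point from camera to tool coordinates, whose origin is the TCP and whose axes are the flange's). Camera axes: x right, y down, z forward; pixel columns grow to the right and rows downward; lengths in mm; the calibration is good to about 2 mm. The wrist camera is an equidistant fisheye: a pixel r from the principal point sees the ray r / f radians off the axis. A picture is of the moment at which its call begins: read the wrist's pose just before it. camera_model takes no time and is no camera call.
- r.sign_off(): hands the job in, once; it reports no verdict.
Trained networks look in the newest picture that a camera, given by its name, has taken for a name from the list of things; names that differ only in an ending like _2 or _b are one class to them, and where a whole thing is asked for, a point or a joint stands for the part that bears it (a point fixed in the world has none). Each returns a list of dicts, best first, with "confidence" (0 to 1); they miss things now and then, are a little off and sometimes report something else, mostly with a low value. They report only what shows in the picture. A call takes as long as a camera call. They do not tell look-alikes from the thing itself.
- r.cut_out(query, camera): "mask" (420x560 bool, what is visible of it) and "bbox" ([left, top, right, bottom] in pixels, round what is visible of it).
- r.place_of(query, camera): "location" ([row, column] in pixels: a listed point, or the origin of a listed thing).
The state is a dict: "clock": time; "qpos": joint angles; "qvel": joint speeds; "joint_efforts": joint torques, N m; "eef_pos": TCP position; "tcp_rot": TCP orientation; "contact_force": force on the tool from outside, world axes, zero at the start; "wrist_torque": the same for the moment, N m; "opening": opening from 0.0 (shut) to 1.0 (fully open).
Only numpy, scipy, OpenCV 4.12 (cv2) and the standard library are available. Lean on these libraries where they do the work, as an engineer would, in place of code of your own. Each camera call takes 0.05 s, during which the arm holds its last target. There are 200 camera calls.

## Task

Bolt the lid of the plywood bread chest shut. Push the knob of its barrel bolt along the slot until the rod is fully home in the keeper, then push the knob over sideways into the notch until it lies right down flat. Push with the fingertips or the outside of the fingers and never take the knob between them; the lid stays down, and the cup, the tumbler and the matchbox stay where they stand.

Things in the scene. Friction and masses are not known exactly. Their poses are not given: they have to be found in the camera images.
- bread_chest: Plywood bread chest, 270 (x) x 340 (y) x 150 mm high, fixed on the counter. Origin: centre of its underside; z up. Its -x side is the front and faces the robot, turned up to 0.55 rad either way. Its flat top, 150 mm above the origin, is a fixed front rail (x -135 to -69 mm) with the keeper, and behind it the hinged lid that carries the barrel bolt, lying along the chest's x axis at y = 0.
- slot_corner (a point): Point on the rod's axis at the corner of the barrel's L-shaped slot: chest x = -30 mm, y = 0, 12 mm above the lid; axes as the chest's. Aluminium barrel: chest x -62 to 62 mm, 24 mm wide, top 24 mm above the lid, base plate 40 mm wide. The slot runs straight along its top (11 mm wide) from chest x = 26 to -35 mm; at that front end a 13 mm wide notch goes down the -y side.
- keeper (a point): Centre of the keeper's opening, on the rod's axis at chest x = -90 mm, y = 0: a steel strap 16 mm long, 25 mm wide and 24 mm high on the front rail, into which the 12 mm rod shoots; axes as the chest's.
- bolt (a joint): How far the rod has been pushed out of the barrel towards the keeper (the chest's -x direction), in m: 0 drawn right back (knob's pin at chest x = +20 mm), 0.050 fully home (pin at chest x = -30 mm). It starts between 0 and 0.015. It rubs with about 2.5 N and stays where it is left.
- knob (a joint): Turn of the knob about the rod's axis, in rad: 0 standing straight up in the straight slot (it can lean 0.15 there), 1.571 lying flat in the notch, pointing to the chest's -y side. It can turn only when the rod is within 3 mm of fully home; pushing the ball over takes about 1 N and it stays where it is left.
- knob_ball (a point): Centre of the steel ball, 16 mm in diameter, at the end of the knob's 8 mm pin, 32 mm from the rod's axis: 44 mm above the lid while the knob stands up (the ball's top 52 mm above the lid), and when it lies flat 12 mm above the lid and 32 mm to the -y side of the rod's axis (the ball's top 20 mm above the lid).
- lid (a joint): Angle of the chest's lid about the hinges on its back (+x) edge, in rad: 0 shut, grows as it is lifted.
- cup: Plain steel cup, 74 mm across and 85 mm high, standing loose on the counter beside the chest. Origin: centre of its underside.
- tumbler: Plain plastic tumbler, 72 mm across and 115 mm high, standing loose on the counter at the other side of the chest. Origin: centre of its underside.
- matchbox: Matchbox, 36 x 54 x 14 mm, lying loose on the chest's lid, on the +y side of the bolt. Origin: centre of its underside.
Mind the look-alikes: they are no part of the job. What is shaped like the tumbler but blue, green or yellow is not meant.

How it is judged (in metres and radians):
On the way, in this order (a step that is already met when the one before it is completed fails the run):
1. the rod is pushed fully home (value of joint bolt above 0.045 m), for 0.05 s.
2. the knob is turned down into the notch (value of joint knob above 1.4 rad and value of joint bolt above 0.044 m), for 0.1 s.
At the end, for the whole second after the job is handed in: The rod is home (at least 44 of its 50 mm), the knob lies flat in the notch (turned at least 1.4 of 1.57 rad), the lid is shut (within 0.03 rad), the cup and tumbler are upright and at rest, and they and the matchbox are within 30 mm of where they started (all of step 2 and value of joint lid below 0.03 rad and linear speed of each of cup, tumbler below 0.02 m/s and distance of each of cup, tumbler, matchbox from where it was at the start of the episode below 0.03 m and angle between each of cup, tumbler's own z axis and vertical below 0.2 rad); the robot touches nothing.
It fails at once if the lid is lifted (more than 0.08 rad) (value of joint lid above 0.08 rad).
It fails at once if the knob is taken between the fingers (its ball within 12 mm of the grasp point) (distance between the grasp point and knob_ball below 0.012 m).
It fails at once if the cup, the tumbler or the matchbox is picked up, knocked over or shoved away (more than 40 mm) (distance of any of cup, tumbler, matchbox from where it was at the start of the episode above 0.04 m or angle between any of cup, tumbler's own z axis and vertical above 0.5 rad).
It also fails if it takes over 48 s, if anything falls off the work surface, if the arm or the gripper's body presses on something with over 40 N, if the wrist force passes 120 N, or if a joint passes its speed limit or range.

## Working session

There is one attempt and no reset: what is moved stays moved. The work goes in short steps, Python scripts to look and compute and a tool call to move; the robot and the scene stay as the last step left them, time stands still between calls to the robot, and variables do not carry over. Pictures are saved under pics/ and viewed, about 8 in all and at most 12, crops included, and the job is handed in when it is done.

Besides the shell and the picture viewer there is one more tool, called as name(argument=value, ...) on one line, values as JSON. move_arm: Moves the arm, as the interface text tells. Its arguments: {"type":"object","properties":{"increments":{"type":"array","items":{"type":"object","properties":{"tx":{"type":"number"},"ty":{"type":"number"},"tz":{"type":"number"},"rx":{"type":"number"},"ry":{"type":"number"},"rz":{"type":"number"},"gripper":{"type":"number"}}}},"squeeze":{"type":"number"}},"required":["increments"]}

```bash
mkdir -p pics; cat > h.py <<'E'
import numpy as np, cv2
from rig import r
def world(cam,px,D,M=None):
    m=r.camera_model(cam); px=np.atleast_2d(px)
    d=D[px[:,0].astype(int),px[:,1].astype(int)]
    c=np.stack([(px[:,1]-m['cx'])/m['fx']*d,(px[:,0]-m['cy'])/m['fy']*d,d],1)
    return (c-np.array(m['t']))@np.array(m['R'])
E
python3 - <<'E'
from h import *
s=r.sense();print(s['eef_pos'],s['tcp_rot'],s['clock'])
ims=[]
for c in('scene','side'):
    p,D=r.grab_frame(c);ims.append(p);np.save(c+'.npy',D)
    for q in('slot_corner','keeper','knob_ball','bread_chest','cup','tumbler','matchbox'):
        for o in r.place_of(q,c)[:2]:
            print(c,q,o['confidence'],np.round(o['location']),np.round(world(c,o['location'],D)[0]))
    cv2.imwrite(f'pics/{c}.png',p[:,:,::-1])
E
```

```text
[243.65410231 575.03477514 230.54879107] [-3.14019454e+00  2.72123377e-06  2.74078476e+00] 0.0
scene slot_corner 0.66 [211. 309.] [523.  99. 166.]
scene keeper 0.86 [194. 325.] [443.  86. 149.]
scene knob_ball 0.38 [209. 300.] [556. 100. 199.]
scene cup 0.88 [324. 377.] [607. 358.  66.]
scene tumbler 0.86 [202. 242.] [595. -48. 149.]
scene tumbler 0.85 [188. 213.] [ 533. -238.   25.]
scene matchbox 0.88 [256. 332.] [589. 216. 165.]
side slot_corner 0.93 [193. 255.] [519.  87. 164.]
side keeper 0.67 [198. 230.] [455.  91. 170.]
side keeper 0.35 [192. 250.] [508.  88. 170.]
side knob_ball 0.41 [181. 264.] [547.  87. 193.]
side tumbler 0.95 [303. 293.] [ 492. -173.   30.]
side tumbler 0.59 [333. 319.] [ 493. -283.   52.]
side matchbox 0.44 [169. 257.] [573. 194. 163.]
```

View pics/scene.png

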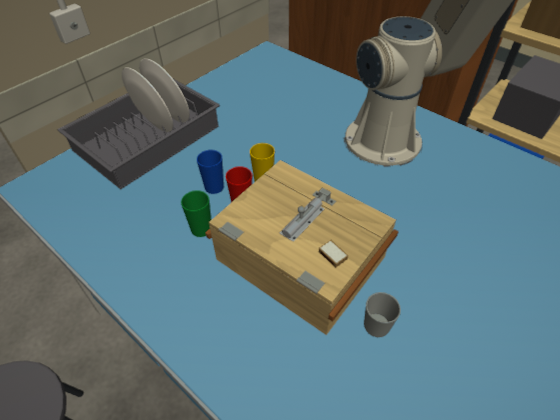

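View pics/side.png

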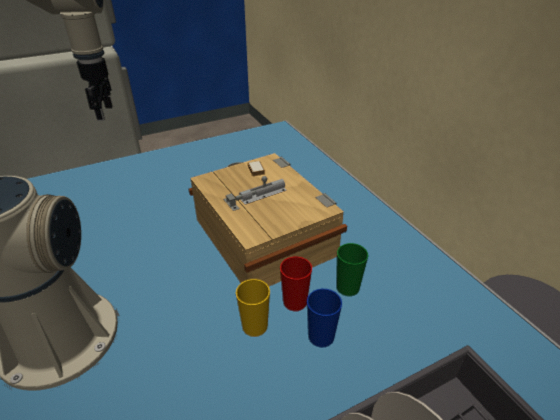

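```bash
cat > m.py <<'E'
from h import *
g=np.stack(np.meshgrid(range(420),range(560),indexing='ij'),-1).reshape(-1,2)
for c in('scene','side'):
    D=np.load(c+'.npy');w=world(c,g,D);w=w[D.reshape(-1)>0]
    k=(abs(w[:,2]-150)<6)&(abs(w[:,0]-545)<230)&(abs(w[:,1]-95)<230)
    p=w[k]; b=np.zeros((480,480),np.uint8)
    ij=(p[:,:2]-[300,-140]).astype(int);ij=ij[(ij>=0).all(1)&(ij<480).all(1)];b[ij[:,0],ij[:,1]]=255
    b=cv2.morphologyEx(b,cv2.MORPH_CLOSE,np.ones((9,9)));b=cv2.morphologyEx(b,cv2.MORPH_OPEN,np.ones((15,15)))
    ct=max(cv2.findContours(b,0,1)[0],key=cv2.contourArea)
    (cy,cx),sz,a=cv2.minAreaRect(ct);print(c,'centre',cx+300,cy-140,sz,a,'z',np.median(p[:,2]))
    hi=w[(w[:,2]>186)&(w[:,2]<215)&(np.hypot(w[:,0]-550,w[:,1]-95)<60)]
    print('ball',len(hi),hi.mean(0),hi.max(0))
    hi=w[(w[:,2]>168)&(w[:,2]<182)&(np.hypot(w[:,0]-530,w[:,1]-92)<110)]
    print('barrel',len(hi),hi.mean(0),np.linalg.svd(hi[:,:2]-hi[:,:2].mean(0),full_matrices=False)[2][0])
E
python3 m.py
```

```text
scene centre 545.580078125 98.4290771484375 (274.8290710449219, 340.4662170410156) 86.53176879882812 z 150.33043935773134
ball 41 [552.10270697  99.19858602 197.87340741] [557.25841744 105.02226842 202.821235  ]
barrel 381 [535.30333002  99.85056303 172.16347576] [0.99799116 0.06335337]
side centre 543.6542663574219 96.50250244140625 (272.4767150878906, 342.6383056640625) 86.35372924804688 z 149.81832121879714
ball 32 [547.97822334  92.94790268 196.50165118] [555.2880543   98.96013114 202.2366008 ]
barrel 256 [527.31774486  92.88692417 171.80742958] [-0.99878019 -0.04937746]
```

move_arm(increments=[{"rz":-6.6,"tz":-0.3,"gripper":-1},{"rz":-6.6,"tz":-0.3,"gripper":-1},{"rz":-6.6,"tz":-0.3,"gripper":-1},{"rz":-6.6,"tz":-0.3,"gripper":-1},{"tx":-2.2,"ty":-3.5},{"tx":-2.2,"ty":-3.5},{"tx":-2.2,"ty":-3.5},{"tx":-2.2,"ty":-3.5},{"tx":-2.2,"ty":-3.5},{"tx":-2.2,"ty":-3.5},{"tx":-2.2,"ty":-3.5},{"tx":-2.2,"ty":-3.5}])

```text
invalid input
```

move_arm(increments=[{"tx":-2.2,"ty":-3.5},{"tx":-2.2,"ty":-3.5},{"tx":-2.2,"ty":-3.5},{"tx":-2.2,"ty":-3.5},{"tx":-1.5,"ty":-2.5},{"tx":-1,"ty":-1.5},{},{}])

```text
invalid input
```

```bash
cat > look.py <<'E'
from h import *
import sys
C=np.array([544.5,97.5,150]);ya=0.061;ax=np.array([[np.cos(ya),np.sin(ya)],[-np.sin(ya),np.cos(ya)]])
def st():
    s=r.sense();p=np.array(s['eef_pos'])
    print('tcp',p.round(1),'rot',np.round(s['tcp_rot'],3),'chest xy',(ax@(p[:2]-C[:2])).round(1),'above lid',round(p[2]-150,1),'F',np.round(s['contact_force'],1),'open',s['opening'],s['clock'])
st()
for n in sys.argv[1:]:
    c,f=n.split(':');p,D=r.grab_frame(c);cv2.imwrite(f'pics/{f}.png',p[:,:,::-1])
E
python3 look.py wrist:w1
```

```text
tcp [243.9 575.5 231.3] rot [3.142 0.    2.741] chest xy [-270.9  495.4] above lid 81.3 F [-0.1  0.7  0.4] open 1.0014500313288281 0.8
```

View pics/w1.png

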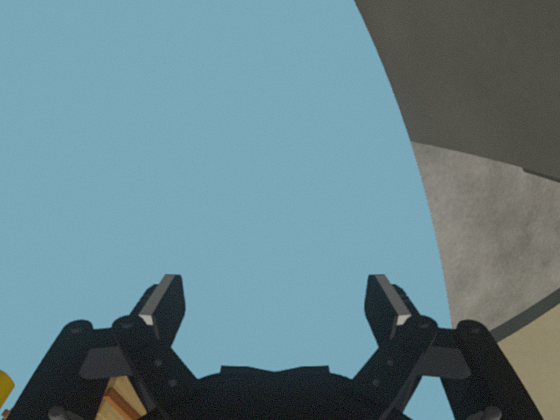

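The wrist picture only shows the counter, because the move was refused. I'll resend it with every key in each row.

move_arm(increments=[{"tx":0,"ty":0,"tz":-0.3,"rx":0,"ry":0,"rz":-6.6,"gripper":-1},{"tx":0,"ty":0,"tz":-0.3,"rx":0,"ry":0,"rz":-6.6,"gripper":-1},{"tx":0,"ty":0,"tz":-0.3,"rx":0,"ry":0,"rz":-6.6,"gripper":-1},{"tx":0,"ty":0,"tz":-0.3,"rx":0,"ry":0,"rz":-6.6,"gripper":-1},{"tx":-2.2,"ty":-3.5,"tz":0,"rx":0,"ry":0,"rz":0,"gripper":-1},{"tx":-2.2,"ty":-3.5,"tz":0,"rx":0,"ry":0,"rz":0,"gripper":-1},{"tx":-2.2,"ty":-3.5,"tz":0,"rx":0,"ry":0,"rz":0,"gripper":-1},{"tx":-2.2,"ty":-3.5,"tz":0,"rx":0,"ry":0,"rz":0,"gripper":-1},{"tx":-2.2,"ty":-3.5,"tz":0,"rx":0,"ry":0,"rz":0,"gripper":-1},{"tx":-2.2,"ty":-3.5,"tz":0,"rx":0,"ry":0,"rz":0,"gripper":-1}])

```text
clock: 1.85
eef_pos: [389.0, 372.4, 243.5]
tcp_rot: [3.141, 0.0, -3.081]
contact_force: [1.5, -0.6, -0.9]
opening: 0.001
```

move_arm(increments=[{"tx":-2.3,"ty":-3.6,"tz":0,"rx":0,"ry":0,"rz":0,"gripper":-1},{"tx":-2.3,"ty":-3.6,"tz":0,"rx":0,"ry":0,"rz":0,"gripper":-1},{"tx":-2.3,"ty":-3.6,"tz":0,"rx":0,"ry":0,"rz":0,"gripper":-1},{"tx":-2.3,"ty":-3.6,"tz":0,"rx":0,"ry":0,"rz":0,"gripper":-1},{"tx":-2.3,"ty":-3.6,"tz":0,"rx":0,"ry":0,"rz":0,"gripper":-1},{"tx":-2.3,"ty":-3.5,"tz":0,"rx":0,"ry":0,"rz":0,"gripper":-1},{"tx":-2.3,"ty":-3.5,"tz":0,"rx":0,"ry":0,"rz":0,"gripper":-1},{"tx":-1.5,"ty":-2.5,"tz":0,"rx":0,"ry":0,"rz":0,"gripper":-1},{"tx":0,"ty":0,"tz":0,"rx":0,"ry":0,"rz":0,"gripper":-1},{"tx":0,"ty":0,"tz":0,"rx":0,"ry":0,"rz":0,"gripper":-1}])

```text
clock: 2.85
eef_pos: [580.3, 109.4, 243.1]
tcp_rot: [3.141, -0.001, -3.083]
contact_force: [-0.2, -1.0, -0.5]
opening: 0.001
```

```bash
python3 look.py wrist:w2
```

```text
tcp [580.3 109.4 243.1] rot [ 3.141e+00 -1.000e-03 -3.083e+00] chest xy [36.4  9.7] above lid 93.1 F [-0.2 -1.  -0.5] open 0.001226001409359986 2.85
```

View pics/w2.png

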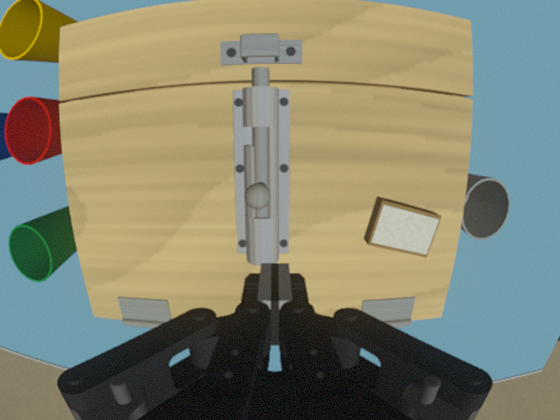

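The wrist view shows the ball at row 195, col 257. The notch is on the left (-y) around row 135, and the matchbox on the right at row 228, col 402. Next I'll turn the ball and the barrel axis into positions.

```bash
cat > wp.py <<'E'
from h import *
from scipy.spatial.transform import Rotation as Ro
from look import ax,C
s=r.sense();m=r.camera_model('wrist');H=np.array(m['hand_eye'])
T=Ro.from_euler('xyz',s['tcp_rot']).as_matrix();o=T@H[:3,3]+s['eef_pos']
def at(row,col,h):
    u=np.array([(col-m['cx'])/m['fx'],(row-m['cy'])/m['fy']]);t=np.linalg.norm(u)
    d=T@H[:3,:3]@np.r_[np.sin(t)*u/t,np.cos(t)]
    p=o+d*((150+h-o[2])/d[2]);return p.round(1),(ax@(p[:2]-C[:2])).round(1)
print('ball',at(195,257.5,44),'barrel ends',at(88,261,24),at(262,263,24),'keeper',at(46,260,24),'matchbox',at(228,402,14))
p=[q['location'] for q in r.place_of('knob_ball','wrist')];print(p)
E
python3 wp.py
```

```text
tcp [579.9 110.1 243.1] rot [ 3.141e+00 -1.000e-03 -3.082e+00] chest xy [36.1 10.5] above lid 93.1 F [-0.3  0.4 -0.1] open 0.0005165148681847622 2.9
ball (array([550.2,  98.7, 194. ]), array([5.7, 0.8])) barrel ends (array([484. ,  96.4, 174. ]), array([-60.4,   2.6])) (array([603.8, 104. , 174. ]), array([59.6,  2.9])) keeper (array([455.9,  94. , 174. ]), array([-88.7,   2. ])) matchbox (array([575.5, 207.9, 164. ]), array([ 37.7, 108.4]))
[[198.9, 258.2]]
```

move_arm(increments=[{"tx":-0.5,"ty":-0.8,"tz":1.0,"rx":0,"ry":0,"rz":0,"gripper":-1},{"tx":0,"ty":0,"tz":2.0,"rx":0,"ry":0,"rz":0,"gripper":-1},{"tx":0,"ty":0,"tz":2.0,"rx":0,"ry":0,"rz":0,"gripper":-1},{"tx":0,"ty":0,"tz":1.0,"rx":0,"ry":0,"rz":0,"gripper":-1},{"tx":0,"ty":0,"tz":0,"rx":0,"ry":0,"rz":0,"gripper":-1},{"tx":0,"ty":0,"tz":0,"rx":0,"ry":0,"rz":0,"gripper":-1}])

```text
clock: 3.55
eef_pos: [586.0, 102.4, 183.5]
tcp_rot: [-3.142, 0.0, -3.081]
contact_force: [-0.1, 0.6, 0.2]
opening: 0.001
```

```bash
python3 look.py
```

```text
tcp [586.  102.4 183.5] rot [-3.142  0.    -3.081] chest xy [41.7  2.3] above lid 33.5 F [-0.1  0.6  0.2] open 0.0009878240130995878 3.55
```

move_arm(increments=[{"tx":0.8,"ty":0,"tz":0,"rx":0,"ry":0,"rz":0,"gripper":-1},{"tx":0.6,"ty":0,"tz":0,"rx":0,"ry":0,"rz":0,"gripper":-1},{"tx":0.6,"ty":0,"tz":0,"rx":0,"ry":0,"rz":0,"gripper":-1},{"tx":0.6,"ty":0,"tz":0,"rx":0,"ry":0,"rz":0,"gripper":-1},{"tx":0.6,"ty":0,"tz":0,"rx":0,"ry":0,"rz":0,"gripper":-1},{"tx":0.6,"ty":0,"tz":0,"rx":0,"ry":0,"rz":0,"gripper":-1},{"tx":0.6,"ty":0,"tz":0,"rx":0,"ry":0,"rz":0,"gripper":-1},{"tx":0.4,"ty":0,"tz":0,"rx":0,"ry":0,"rz":0,"gripper":-1}])

```text
clock: 4.35
eef_pos: [537.5, 99.2, 183.5]
tcp_rot: [-3.142, 0.0, -3.082]
contact_force: [3.7, -0.6, 2.0]
opening: 0.0
```

move_arm(increments=[{"tx":0.2,"ty":0,"tz":0,"rx":0,"ry":0,"rz":0,"gripper":-1},{"tx":0.15,"ty":0,"tz":0,"rx":0,"ry":0,"rz":0,"gripper":-1},{"tx":0,"ty":0,"tz":0,"rx":0,"ry":0,"rz":0,"gripper":-1}])

```text
clock: 4.65
eef_pos: [534.2, 99.0, 183.2]
tcp_rot: [-3.142, -0.0, -3.082]
contact_force: [2.6, -0.4, 0.5]
opening: 0.002
```

move_arm(increments=[{"tx":0.15,"ty":0,"tz":0,"rx":0,"ry":0,"rz":0,"gripper":-1},{"tx":0,"ty":0,"tz":0,"rx":0,"ry":0,"rz":0,"gripper":-1}])

```text
clock: 4.85
eef_pos: [532.9, 98.9, 183.2]
tcp_rot: [3.142, -0.0, -3.082]
contact_force: [2.1, -0.3, 1.9]
opening: 0.001
```

move_arm(increments=[{"tx":0.15,"ty":0,"tz":0,"rx":0,"ry":0,"rz":0,"gripper":-1},{"tx":0,"ty":0,"tz":0,"rx":0,"ry":0,"rz":0,"gripper":-1}])

```text
clock: 5.05
eef_pos: [532.6, 98.9, 183.5]
tcp_rot: [3.142, 0.002, -3.082]
contact_force: [6.2, 0.4, -1.3]
opening: -0.0
```

move_arm(increments=[{"tx":0.15,"ty":0,"tz":0,"rx":0,"ry":0,"rz":0,"gripper":-1},{"tx":0,"ty":0,"tz":0,"rx":0,"ry":0,"rz":0,"gripper":-1}])

```text
clock: 5.25
eef_pos: [532.2, 98.9, 183.6]
tcp_rot: [3.141, 0.005, -3.081]
contact_force: [11.6, 0.2, -4.1]
opening: 0.005
```

```bash
python3 look.py wrist:w3
```

```text
tcp [532.2  98.9 183.6] rot [ 3.141  0.005 -3.081] chest xy [-12.2   2.2] above lid 33.6 F [11.6  0.2 -4.1] open 0.004657863741385275 5.25
```

View pics/w3.png

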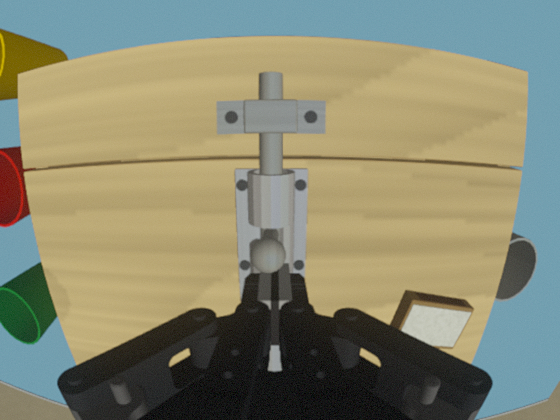

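move_arm(increments=[{"tx":-0.6,"ty":0,"tz":0,"rx":0,"ry":0,"rz":0,"gripper":-1},{"tx":0,"ty":0,"tz":-1.5,"rx":0,"ry":0,"rz":0,"gripper":-1},{"tx":0,"ty":0,"tz":-1.5,"rx":0,"ry":0,"rz":0,"gripper":-1},{"tx":0,"ty":1.7,"tz":0,"rx":0,"ry":0,"rz":0,"gripper":-1},{"tx":0.5,"ty":1.7,"tz":0,"rx":0,"ry":0,"rz":0,"gripper":-1},{"tx":1.7,"ty":0,"tz":0,"rx":0,"ry":0,"rz":0,"gripper":-1},{"tx":0,"ty":0,"tz":1.5,"rx":0,"ry":0,"rz":0,"gripper":-1},{"tx":0,"ty":0,"tz":1.5,"rx":0,"ry":0,"rz":0,"gripper":-1},{"tx":0,"ty":0,"tz":0,"rx":0,"ry":0,"rz":0,"gripper":-1},{"tx":0,"ty":0,"tz":0,"rx":0,"ry":0,"rz":0,"gripper":-1}])

```text
clock: 6.3
eef_pos: [511.3, 131.6, 183.0]
tcp_rot: [-3.141, -0.002, -3.082]
contact_force: [0.2, -0.6, -0.2]
opening: 0.005
```

```bash
python3 look.py
```

```text
tcp [511.3 131.6 183. ] rot [-3.141e+00 -2.000e-03 -3.082e+00] chest xy [-31.1  36.1] above lid 33.0 F [ 0.2 -0.6 -0.2] open 0.004897795298220472 6.3
```

move_arm(increments=[{"tx":0,"ty":-0.7,"tz":0,"rx":0,"ry":0,"rz":0,"gripper":-1},{"tx":0,"ty":-0.5,"tz":0,"rx":0,"ry":0,"rz":0,"gripper":-1},{"tx":0,"ty":-0.5,"tz":0,"rx":0,"ry":0,"rz":0,"gripper":-1},{"tx":0,"ty":-0.5,"tz":0,"rx":0,"ry":0,"rz":0,"gripper":-1},{"tx":0,"ty":-0.5,"tz":0,"rx":0,"ry":0,"rz":0,"gripper":-1},{"tx":0,"ty":-0.3,"tz":0,"rx":0,"ry":0,"rz":0,"gripper":-1}])

```text
clock: 6.9
eef_pos: [513.8, 101.3, 183.4]
tcp_rot: [3.142, 0.0, -3.082]
contact_force: [-0.5, 1.7, -0.4]
opening: -0.002
```

move_arm(increments=[{"tx":0,"ty":-0.5,"tz":0,"rx":0,"ry":0,"rz":0,"gripper":-1},{"tx":0,"ty":-0.5,"tz":0,"rx":0,"ry":0,"rz":0,"gripper":-1},{"tx":0,"ty":-0.5,"tz":0,"rx":0,"ry":0,"rz":0,"gripper":-1},{"tx":0,"ty":-0.5,"tz":0,"rx":0,"ry":0,"rz":0,"gripper":-1}])

```text
clock: 7.3
eef_pos: [514.8, 81.5, 183.2]
tcp_rot: [3.141, -0.0, -3.082]
contact_force: [-0.5, 1.5, -0.7]
opening: 0.0
```

move_arm(increments=[{"tx":0,"ty":-0.5,"tz":0,"rx":0,"ry":0,"rz":0,"gripper":-1},{"tx":0,"ty":-0.5,"tz":0,"rx":0,"ry":0,"rz":0,"gripper":-1},{"tx":0,"ty":-0.5,"tz":0,"rx":0,"ry":0,"rz":0,"gripper":-1},{"tx":0,"ty":-0.5,"tz":0,"rx":0,"ry":0,"rz":0,"gripper":-1},{"tx":0,"ty":0,"tz":0,"rx":0,"ry":0,"rz":0,"gripper":-1}])

```text
clock: 7.8
eef_pos: [516.2, 61.2, 183.3]
tcp_rot: [-3.141, 0.0, -3.082]
contact_force: [0.2, -1.7, 0.1]
opening: -0.002
```

```bash
python3 look.py wrist:w4
```

```text
tcp [516.2  61.2 183.3] rot [-3.141  0.    -3.082] chest xy [-30.5 -34.5] above lid 33.3 F [ 0.2 -1.7  0.1] open -0.0017216464790323631 7.8
```

View pics/w4.png

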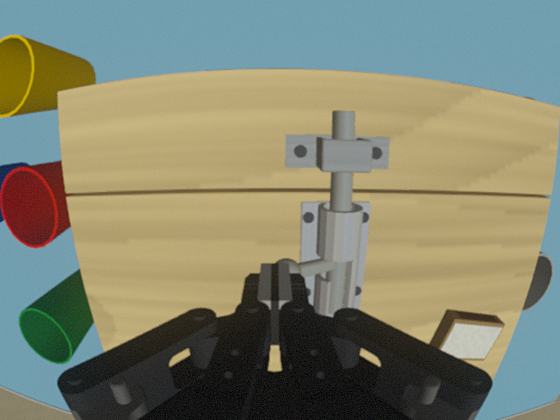

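The knob has leaned over and its ball (row 265, col 285) is under the fingertips. I'll press down on it.

move_arm(increments=[{"tx":0.2,"ty":0,"tz":0.4,"rx":0,"ry":0,"rz":0,"gripper":-1},{"tx":0,"ty":0,"tz":0.4,"rx":0,"ry":0,"rz":0,"gripper":-1},{"tx":0,"ty":0,"tz":0.3,"rx":0,"ry":0,"rz":0,"gripper":-1},{"tx":0,"ty":0,"tz":0.1,"rx":0,"ry":0,"rz":0,"gripper":-1},{"tx":0,"ty":0,"tz":0,"rx":0,"ry":0,"rz":0,"gripper":-1}])

```text
clock: 8.35
eef_pos: [513.8, 61.9, 170.9]
tcp_rot: [3.142, -0.001, -3.081]
contact_force: [-0.7, -0.0, -0.6]
opening: 0.003
```

move_arm(increments=[{"tx":0,"ty":0,"tz":0.15,"rx":0,"ry":0,"rz":0,"gripper":-1},{"tx":0,"ty":0,"tz":0,"rx":0,"ry":0,"rz":0,"gripper":-1}])

```text
clock: 8.55
eef_pos: [514.1, 61.8, 169.8]
tcp_rot: [3.142, -0.0, -3.082]
contact_force: [-0.7, 0.3, 2.4]
opening: 0.002
```

move_arm(increments=[{"tx":0,"ty":0,"tz":0.15,"rx":0,"ry":0,"rz":0,"gripper":-1},{"tx":0,"ty":0,"tz":0,"rx":0,"ry":0,"rz":0,"gripper":-1}])

```text
clock: 8.75
eef_pos: [514.6, 61.8, 169.1]
tcp_rot: [3.141, 0.001, -3.082]
contact_force: [-3.4, -1.2, 8.6]
opening: 0.002
```

move_arm(increments=[{"tx":0,"ty":0,"tz":0.15,"rx":0,"ry":0,"rz":0,"gripper":-1},{"tx":0,"ty":0,"tz":0,"rx":0,"ry":0,"rz":0,"gripper":-1}])

```text
clock: 8.95
eef_pos: [515.7, 61.9, 168.7]
tcp_rot: [3.141, 0.004, -3.082]
contact_force: [-0.7, -0.6, 15.2]
opening: 0.002
```

The force has risen with the tip about 19 mm above the lid, so the ball is down on its stop. I'll lift clear and check.

move_arm(increments=[{"tx":0,"ty":0,"tz":-1.5,"rx":0,"ry":0,"rz":0,"gripper":-1},{"tx":0,"ty":0,"tz":-2.5,"rx":0,"ry":0,"rz":0,"gripper":-1},{"tx":0,"ty":0,"tz":-2.5,"rx":0,"ry":0,"rz":0,"gripper":-1},{"tx":-2,"ty":0,"tz":-2.5,"rx":0,"ry":0,"rz":0,"gripper":-1},{"tx":-3,"ty":0,"tz":-1,"rx":0,"ry":0,"rz":0,"gripper":-1},{"tx":-2,"ty":0,"tz":0,"rx":0,"ry":0,"rz":0,"gripper":-1},{"tx":0,"ty":0,"tz":0,"rx":0,"ry":0,"rz":0,"gripper":-1},{"tx":0,"ty":0,"tz":0,"rx":0,"ry":0,"rz":0,"gripper":-1}])

```text
clock: 9.75
eef_pos: [583.4, 65.9, 266.1]
tcp_rot: [-3.142, -0.002, -3.082]
contact_force: [-0.5, 0.1, 0.0]
opening: -0.003
```

```bash
python3 look.py wrist:w5 side:s2 scene:c2; python3 - <<'E'
from h import *
for c in('scene','side'):
    p,D=r.grab_frame(c)
    for q in('knob_ball','cup','tumbler','matchbox'):
        for o in r.place_of(q,c)[:2]: print(c,q,o['confidence'],np.round(o['location']),np.round(world(c,o['location'],D)[0]))
E
```

```text
tcp [583.4  65.9 266.1] rot [-3.142e+00 -2.000e-03 -3.082e+00] chest xy [ 36.9 -33.9] above lid 116.1 F [-0.5  0.1  0. ] open -0.002718318420199133 9.75
scene knob_ball 0.6 [204. 298.] [522.  67. 165.]
scene cup 0.89 [325. 378.] [606. 361.  65.]
scene tumbler 0.88 [230. 202.] [ 664. -141.   32.]
scene tumbler 0.87 [205. 240.] [603. -45. 151.]
scene matchbox 0.78 [256. 333.] [588. 217. 166.]
side knob_ball 0.4 [199. 259.] [517.  59. 164.]
side tumbler 0.88 [301. 298.] [ 501. -180.   39.]
side tumbler 0.84 [325. 257.] [ 390. -201.   45.]
side matchbox 0.76 [169. 257.] [573. 195. 164.]
```

View pics/w5.png

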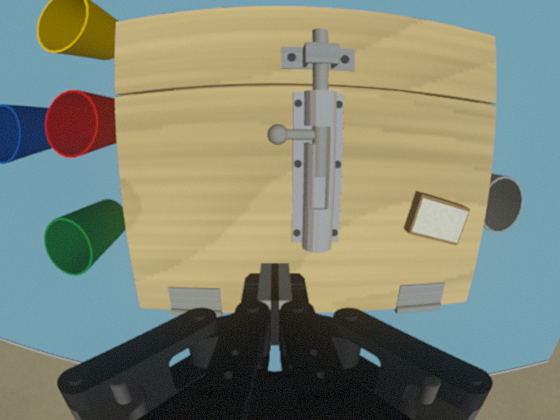

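```bash
python3 - <<'E'
import sys; sys.argv=['x']
from wp import *
print('ball',at(133,278,12),'pin root',at(134,318,12))
r.sign_off()
E
```

```text
tcp [584.   66.  266.8] rot [ 3.142  0.    -3.082] chest xy [ 37.5 -33.9] above lid 116.8 F [0.7 0.5 0.6] open -0.0002858755995102802 10.4
ball (array([559.9,  53.5, 194. ]), array([ 12.7, -44.8])) barrel ends (array([485.8,  51.1, 174. ]), array([-61.4, -42.8])) (array([619. ,  59.5, 174. ]), array([ 72. , -42.4])) keeper (array([454.6,  48.4, 174. ]), array([-92.8, -43.5])) matchbox (array([587.1, 174.6, 164. ]), array([47.2, 74.4]))
[[133.9, 278.2]]
ball (array([518.3,  65.3, 162. ]), array([-28.1, -30.6])) pin root (array([516.8,  95.6, 162. ]), array([-27.7,  -0.2]))
the job is handed in; nothing more can be done
```

The chest is bolted and the job is handed in, at about 10.4 s of the 48 s allowed; the sign-off gave no verdict.

**Pushing the rod home:** with the gripper shut, I pushed the knob from behind with the outside of the fingers until the rod hit its stop, where the force rose to about 12 N. The wrist picture then showed the rod through the keeper.

**Turning the knob down:** I pushed the ball sideways towards -y, then pressed it down from above until it stopped. The fingertips were then 19 mm above the lid at about 15 N, against an expected 20 mm for the top of a flat ball.

**Last checks, after lifting clear:**
- **Ball:** it measures chest x = -28 mm, y = -31 mm, against the expected -30 and -32 for home and flat. That is within calibration error.
- **Rod and lid:** the wrist picture shows the rod through the keeper. The lid looks shut.
- **Cup and matchbox:** the networks place both within about 3 mm of where they started.
- **Tumbler:** the networks' answers mixed it with the coloured look-alikes. The wrist picture shows it upright, and the arm never went near it.
- **Contact:** the wrist force reads about zero, so the robot is touching nothing.

My first two move calls were refused because the rows left out some keys; nothing moved and I resent them in full.

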